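# Refill the spice caddy and hold it off the hob

### The job

Take the red-capped spice jar out of the divided rack and set it down, without dropping it, upright in the empty pocket of the wooden caddy that stands on the hob, and let go of it. Then lift the caddy by its handle, with both jars in it, at least 10 cm clear above the hob plate so that the plate can be wiped, and finish while still holding it there in the air, level and still. Keep the caddy from tipping, and leave the green-capped jar, the yellow-capped jar and the mug where they are.

Things in the scene. Friction and masses are not known exactly. Their poses are not given: they have to be found in the camera images.
- jar_red: Spice jar with a RED cap and brick-red filling: a plain upright cylinder, 40 mm diameter, 80 mm tall, about 90 g (60 to 130 g). Origin at the centre of its underside, z up along the jar. It stands loose in one of the three compartments of the rack (which one varies).
- jar_green: Spice jar with a GREEN cap, same size as the red one, standing in another compartment of the rack. Origin at the centre of its underside. Leave alone.
- jar_yellow: Spice jar with a YELLOW cap, same size, standing in another compartment of the rack. Origin at the centre of its underside. Leave alone.
- jar_black: Spice jar with a BLACK cap, same size, 90 g, origin at the centre of its underside, already standing in the caddy's other pocket (at caddy x = -65 mm); it stays there and is lifted with the caddy.
- rack: Grey plastic divided tray, fixed, 100 (x) by 260 (y) by 35 mm high, walls and floor 5 mm thick; two dividers make three compartments in a row along its y, centred at y = -85, 0 and +85 mm, each about 90 (x) by 80 (y) mm inside. Origin at the centre of its underside. Each holds one jar within 12 mm of its middle, standing 50 mm proud of the rim.
- caddy: Loose light-wood carrier for two jars, 200 to 360 g empty, 188 (x) by 58 (y) mm, any yaw. Origin: centre of underside, z up. Base 6 mm thick; square pockets at x = +65 mm (empty) and -65 mm (black-capped jar), 48 by 48 mm inside, walls 5 mm, rims 34 mm above the underside. Upright handle board at x = 0: 12 mm thick (x), 50 mm wide (y), top 120 mm above the underside.
- caddy_pocket (a point): Centre of the inner floor of the caddy's empty pocket: caddy frame (65, 0, 6) mm; the jar's underside rests here. Axes as the caddy's.
- caddy_handle (a point): Point on the handle board at which to grip: caddy frame (0, 0, 106) mm, 14 mm below the board's top edge. Pinch the 12 mm thickness, that is close the fingers along the caddy's x. Axes as the caddy's.
- hob: White portable single-plate hob, fixed to the worktop, 260 by 260 mm, body 45 mm high, with a dark round plate 184 mm in diameter on top whose upper face is 55 mm above the worktop. Origin at the centre of its underside.
- hob_plate (a point): Centre of the hob plate's upper face, 55 mm above the hob's underside; the caddy stands on this face, its middle within 10 mm of this point in each direction. z up.
- mug: Blue ceramic mug, 80 mm diameter, 90 mm tall, handle at its +y side, standing on the worktop beyond the rack. Origin at the centre of its underside. Leave alone.
Mind the look-alikes: they are no part of the job. There is more than one size of the caddy; the job needs the middle-sized.

How it is judged:
By the outcome, as a careful person would: the job done as asked, in the order asked, and still so for the second after the job is handed in, while the arm keeps its last pose, push and grip.
It also fails if it takes over 58 s, if anything falls off the work surface, if the arm or the gripper's body presses on something with over 40 N, if the wrist force passes 120 N, or if a joint passes its speed limit or range.

### The arm

A 6-joint arm with a two-finger parallel gripper is mounted at the origin on the work surface. World frame = base frame: x ahead of the robot, y to its left, z up, the work surface at z = 0. Lengths are in m, angles in rad, forces in N, time in s.
With the tool pointing down it reaches from about 0.3 to 0.875 m from the base axis. Payload 6.4 kg.
Tool frame: the origin (TCP) lies between the finger pads, 19 mm behind the fingertips; this is the grasp point; z points along the fingers, y is the line along which they close (so a half turn about z gives the same grasp; the last joint's range is limited). The gripper opens to 85 mm and grips with 20 to 120 N. Pads are 22 mm wide; open, the fingers measure 114 mm over their backs; the gripper's body (76 mm by 85 mm) begins 54 mm behind the grasp point. The pads swing forward as they close: fully open they stand 13 mm farther back than shut.
Start: joints at [1.008, 0.181, 1.607, -0, 1.354, -0.206], TCP at [0.201, 0.539, 0.25] pointing down, gripper open.
Joint ranges: [-2.99, 2.99], [-0.89, 2.07], [0.3, 2.58], [-1.14, 4.28], [0, 2.63], [-3.12, 3.12]. Speed limits (rad/s): [2.57, 2.57, 3.01, 3.14, 3.14, 3.14].

### API

Orientations are given as a unit quaternion [w, x, y, z].
In Python, from bench import ctrl gives the robot as it stands.
- The arm moves only by the tool jog_arm, never from a script. Its argument "series" is a list that holds one entry, the list of rows, each a list of 7 numbers: the shift along the tool's x, y, z in mm, then the turn, a rotation vector about the tool's x, y, z in rad, then the finger opening in mm, from 0 to 85.4. In form: [[[tx, ty, tz, rx, ry, rz, gripper], ...]]. A call has exactly 10 rows; each row shifts and turns the commanded pose from where the row before left it, along the tool's axes as they then stand; what a row does not reach is not made up. A row lasts 1/10 s, in which the tool goes at most 50 mm and 8.59 degrees, less where a joint would pass 70% of its speed; a pose out of reach is approached as far as the arm can. A call with a gripper value outside its range is refused whole. The fingers move at their own pace and stop on an object; the grip force is fixed at half the most. Time passes only in rows, so rows that do not move let the fingers close, or fill a call up. It gives the time, the measured TCP pose, the force, the opening and the grip force at its end, in the units of the state.
- ctrl.get_obs(): the state, without advancing time (a new reading comes with each control period).
- ctrl.camera(name): name is "side" or "top" or "wrist"; returns a dict with "frame" (384x512x3 uint8, blue, green, red), "z_map" (384x512 float32, m along the optical axis (not along the pixel's ray), 0 where there is no reading), "fx", "fy", "cx", "cy" (pixels), "xyz" and "rotation" of the camera in the world. Camera axes: x right, y down, z forward; pixel columns grow to the right and rows downward; lengths in m; the calibration is good to about 2 mm. A picture is of the moment at which its call begins.
- ctrl.hand_in(): hands the job in; it is judged then, once.
The state is a dict: "time_s": time; "q": joint angles; "dq": joint speeds; "joint_efforts": joint torques, N m; "eef_pos": TCP position; "eef_rot": TCP orientation; "wrist_force": force on the tool from outside, world axes, zero at the start; "torque": the same for the moment, N m; "opening": opening from 0.0 (shut) to 1.0 (fully open); "grasp_force": force on a finger pad.
Only numpy, scipy, OpenCV 4.12 (cv2) and the standard library are available. Lean on these libraries where they do the work, as an engineer would, in place of code of your own. Each camera call takes 0.05 s, during which the arm holds its last target. There are 200 camera calls.

## Working session

There is one attempt and no reset: what is moved stays moved. The work goes in short steps, Python scripts to look and compute and a tool call to move; the robot and the scene stay as the last step left them, time stands still between calls to the robot, and variables do not carry over. Pictures are saved under pics/ and viewed, at most 10 in all, crops included, and the job is handed in when it is done.

Besides the shell and the picture viewer there is one more tool, called after "Request:" in YAML: its name, and indented under it one key for each argument. jog_arm: Moves the arm, as the interface text tells. Its arguments: {"type":"object","properties":{"series":{"type":"array"}},"required":["series"]}

```bash
mkdir -p pics; cat > h.py <<'E'
import numpy as np, cv2, pickle
from bench import ctrl
from scipy.spatial.transform import Rotation as R
def rot(c):
    r=np.array(c["rotation"],float)
    return r if r.shape==(3,3) else R.from_quat(r[[1,2,3,0]]).as_matrix()
def pts(c):
    "world point of every pixel from the depth"
    v,u=np.mgrid[:384,:512]; z=c["z_map"]
    p=np.stack([(u-c["cx"])/c["fx"]*z,(v-c["cy"])/c["fy"]*z,z],-1)
    return p@rot(c).T+np.array(c["xyz"])
def ray(c,u,v,h):
    d=rot(c)@np.array([(u-c["cx"])/c["fx"],(v-c["cy"])/c["fy"],1]); o=np.array(c["xyz"])
    return o+d*(h-o[2])/d[2]
E
python3 - <<'E'
from h import *
d={n:ctrl.camera(n) for n in("top","side","wrist")}
pickle.dump(d,open("c0.pkl","wb"))
for n,c in d.items(): print(n,c["xyz"],c["rotation"],c["fx"],c["cx"],c["cy"])
cv2.imwrite("pics/a.png",cv2.resize(d["top"]["frame"],(768,576)))
cv2.imwrite("pics/b.png",cv2.resize(d["side"]["frame"],(768,576)))
print(ctrl.get_obs())
E
```

```text
top [0.33475069 0.07186673 1.46593019] [-0.04655455  0.71325015 -0.69627227  0.06566453] 444.8878752896777 261.88206113983995 193.56140217141575
side [-0.17044813 -0.89974325  1.03414102] [-0.42128001  0.85376157 -0.27118857  0.14167252] 474.04230107330267 256.26609317121586 188.55878551793248
wrist [0.12560541 0.56577875 0.37253027] [0.12978835 0.81086899 0.56363302 0.08924287] 305.61739714330895 255.56163127137242 192.85620038340963
{'time_s': 0.15, 'q': array([ 1.00771379e+00,  1.81370024e-01,  1.60774435e+00,  2.77724343e-05,
        1.35377420e+00, -2.06319213e-01]), 'dq': array([ 8.21073412e-04, -2.28665028e-03, -4.21549941e-03,  1.53772516e-03,
        5.09310385e-05, -8.64934450e-05]), 'joint_efforts': array([ 1.23847334e-03, -4.45266974e+01, -3.51692998e+01, -7.21317474e-05,
        5.90134703e-03, -1.07973270e-05]), 'eef_pos': array([0.20059776, 0.53847668, 0.2493077 ]), 'eef_rot': array([-2.55735526e-04,  1.77440062e-01,  9.84131396e-01, -5.95513561e-04]), 'wrist_force': array([-0.22539032, -0.38987615, -0.39062421]), 'torque': array([-0.07317164,  0.00094116,  0.0030506 ]), 'grasp_force': 0.0, 'opening': 1.0002535272194824}
```

View pics/a.png

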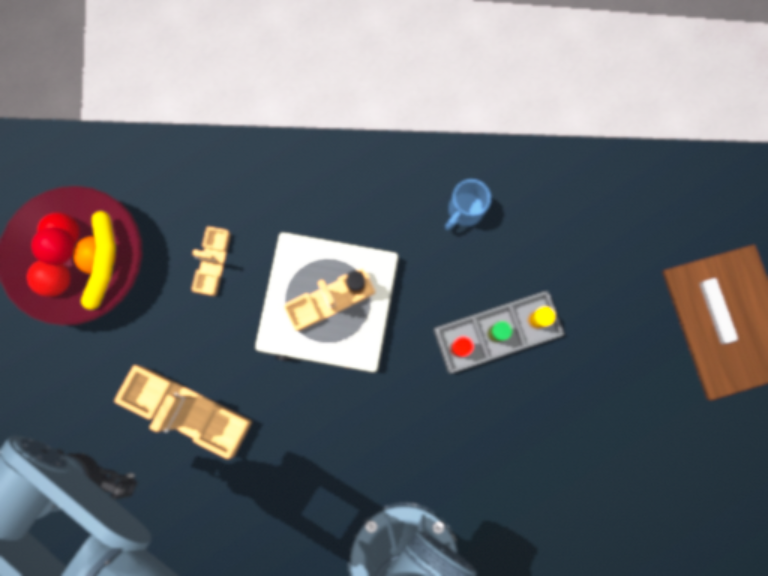

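View pics/b.png

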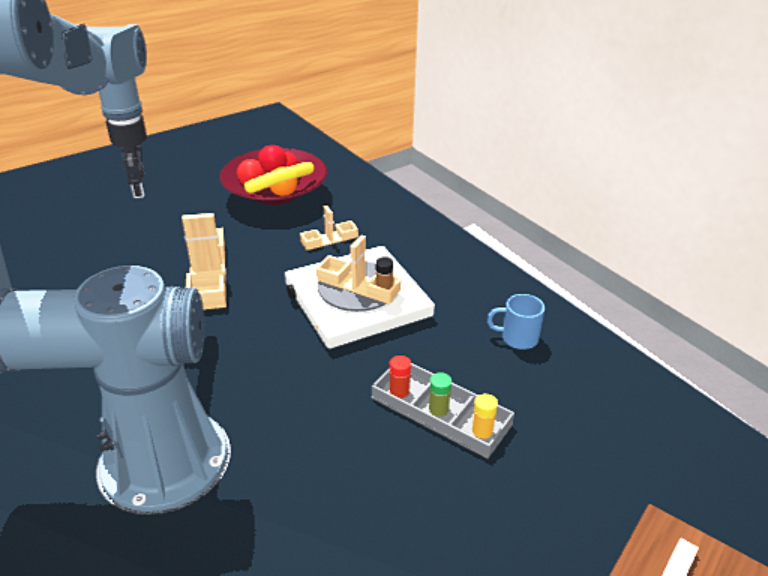

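The top view (1.5x) shows the red-capped jar at (462,347), green at (502,331) and yellow at (543,317). The caddy stands on the hob at (330,300), with the black cap at (356,282) and the empty pocket at about (306,314).

Look-alikes:
- **Caddies:** a large one at (183,410), a small one at (211,262) and the middle-sized one on the hob. I choose the one on the hob.
- **Red things:** apples and tomatoes in the bowl at (50,250), and the jar at (462,347). I choose the jar in the rack.

```bash
cat > m.py <<'E'
from h import *
d=pickle.load(open("c0.pkl","rb"))
def tri(cs,uvs):
    A=np.zeros((3,3));b=np.zeros(3)
    for c,(u,v) in zip(cs,uvs):
        k=rot(c)@np.array([(u-c["cx"])/c["fx"],(v-c["cy"])/c["fy"],1]);k/=np.linalg.norm(k)
        P=np.eye(3)-np.outer(k,k);A+=P;b+=P@np.array(c["xyz"])
    return np.linalg.solve(A,b)
if __name__=="__main__":
  t,s=d["top"],d["side"]
  for n,(u,v),(us,vs),hue in(("red",(308,231),(266,247),[(0,5)]),("grn",(335,221),(294,260),[(50,80)]),("yel",(362,211),(324,275),[(25,32)])):
    for c,(a,b) in((t,(u,v)),(s,(us,vs))):
        h=cv2.cvtColor(c["frame"],cv2.COLOR_BGR2HSV); m=np.zeros((384,512),bool)
        m[b-18:b+18,a-14:a+14]=True
        lo,hi=hue[0]; m&=(h[...,0]>=lo)&(h[...,0]<=hi)&(h[...,1]>150)&(h[...,2]>90)
        p=pts(c)[m]; top=p[p[:,2]>np.percentile(p[:,2],95)-.006]
        print(n,m.sum(),"top z",np.median(top[:,2]).round(4),"xy mid",((top.min(0)+top.max(0))/2)[:2].round(4))
  h=cv2.cvtColor(t["frame"],cv2.COLOR_BGR2HSV)
  for c in(t,s):
    h=cv2.cvtColor(c["frame"],cv2.COLOR_BGR2HSV); P=pts(c)
    w=(h[...,0]>8)&(h[...,0]<25)&(h[...,1]>60)&(h[...,2]>110)
    x0=ray(t,220,200,.08)
    w&=(np.linalg.norm(P[...,:2]-x0[:2],axis=-1)<.13)&(P[...,2]>.062)
    q=P[w]; print("caddy",w.sum(),q.min(0).round(3),q.max(0).round(3))
    hi=q[q[:,2]>.15]; print("board",len(hi),hi.mean(0).round(4),np.percentile(hi[:,2],[50,95]).round(4))
    r=q[(q[:,2]>.082)&(q[:,2]<.1)]; (cx,cy),(ww,hh),a=cv2.minAreaRect((r[:,:2]*1000).astype(np.float32))
    print("rim rect",cx,cy,ww,hh,a,np.median(r[:,2]))
    tp=hi[hi[:,2]>np.percentile(hi[:,2],95)-.006]
    print("board top",len(tp),cv2.minAreaRect((tp[:,:2]*1000).astype(np.float32)))
    g=P[(h[...,1]<60)&(h[...,2]>60)&(h[...,2]<150)&(np.linalg.norm(P[...,:2]-x0[:2],axis=-1)<.1)]
    print("plate z",np.median(g[:,2]),len(g))
  crop=t["frame"][140:270,150:390]; cv2.imwrite("pics/c.png",cv2.resize(crop,None,fx=3.3,fy=3.3,interpolation=cv2.INTER_CUBIC))
E
python3 m.py
```

```text
red 147 top z 0.0858 xy mid [ 0.4439 -0.1091]
red 335 top z 0.0847 xy mid [ 0.445  -0.1126]
grn 115 top z 0.0859 xy mid [ 0.4146 -0.069 ]
grn 77 top z 0.0845 xy mid [ 0.1645 -0.5392]
yel 141 top z 0.0861 xy mid [ 0.5109 -0.2808]
yel 78 top z 0.0839 xy mid [ 0.1826 -0.5828]
caddy 426 [0.472 0.077 0.062] [0.598 0.263 0.179]
board 26 [0.5356 0.1699 0.1706] [0.1732 0.1769]
rim rect 538.0403442382812 170.51792907714844 59.097042083740234 182.48399353027344 27.50120735168457 0.08864269226719335
board top 19 ((536.9841918945312, 171.965087890625), (49.10798645019531, 10.490464210510254), 28.226566314697266)
plate z 0.05673934126506519 347
caddy 776 [0.47  0.07  0.062] [0.6   0.261 0.175]
board 64 [0.5341 0.1616 0.163 ] [0.1632 0.1729]
rim rect 537.2626953125 165.555419921875 60.240901947021484 186.0045623779297 27.893230438232422 0.08726511397123093
board top 21 ((537.2886962890625, 161.3751220703125), (47.0467643737793, 9.566723823547363), 20.266260147094727)
plate z 0.05502655685304347 219
```

View pics/c.png

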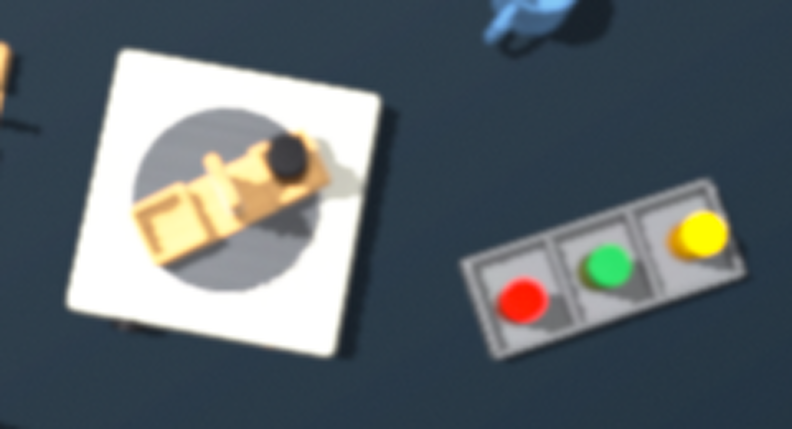

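The crop confirms it: the red cap is in the rack's left compartment (522,300) with green beside it (608,266). The caddy has an empty pocket at (176,226) and the black jar at (288,156). Its centre is about (0.537, 0.168) with yaw about 117.7°. I'll turn and travel toward the red jar.

Request:
jog_arm:
  series:
    - [[0,0,-6,0,0,0.146,85],[0,0,-6,0,0,0.146,85],[0,0,-6,0,0,0.146,85],[0,0,-6,0,0,0.146,85],[0,0,-6,0,0,0.146,85],[-45,-5,0,0,0,0,85],[-45,-5,0,0,0,0,85],[-45,-5,0,0,0,0,85],[-45,-5,0,0,0,0,85],[-45,-5,0,0,0,0,85]]

```text
time_s: 1.15
eef_pos: [0.2834, 0.3264, 0.2798]
eef_rot: [0.0, 0.517, 0.856, -0.0]
wrist_force: [0.6, -0.3, 1.1]
opening: 0.992
grasp_force: 0.0
```

Request:
jog_arm:
  series:
    - [[-45,-6,0,0,0,0,85],[-45,-6,0,0,0,0,85],[-45,-6,0,0,0,0,85],[-45,-6,0,0,0,0,85],[-45,-6,0,0,0,0,85],[-45,-6,0,0,0,0,85],[-45,-6,4,0,0,0,85],[-45,-6,10,0,0,0,85],[-45,-6,10,0,0,0,85],[0,0,0,0,0,0,85]]

```text
time_s: 2.15
eef_pos: [0.4245, -0.0599, 0.2546]
eef_rot: [-0.001, 0.519, 0.854, -0.001]
wrist_force: [-0.3, 0.4, 0.1]
opening: 0.995
grasp_force: 0.0
```

```bash
cat > go.py <<'E'
from h import *
import sys
def go(x,y,z,yaw):
    "shift (mm) and turn (rad) in tool axes from the measured pose; yaw = world angle of tool y, deg"
    o=ctrl.get_obs(); p=np.array(o["eef_pos"]); q=np.array(o["eef_rot"]); r=R.from_quat(q[[1,2,3,0]])
    a=np.radians(yaw); Y=np.array([np.cos(a),np.sin(a),0]); Z=np.array([0,0,-1.]); T=np.stack([np.cross(Y,Z),Y,Z],1)
    if T[:,1]@r.as_matrix()[:,1]<0: T[:,:2]*=-1
    D=r.inv()*R.from_matrix(T)
    d=np.array([x,y,z])-p
    print("t",round(o["time_s"],2),"pos",p.round(4),"turn first",D.as_rotvec().round(3),"then shift",(T.T@d*1000).round(1),"f",np.round(o["wrist_force"],1),"open",round(o["opening"],3),"grip",round(o["grasp_force"],1),"q",np.round(o["q"],2))
if __name__=="__main__": go(*map(float,sys.argv[1:]))
E
python3 go.py 0.4445 -0.111 0.2 27.7
python3 - <<'E'
from h import *
c=ctrl.camera("wrist");pickle.dump(c,open("w1.pkl","wb"));cv2.imwrite("pics/d.png",c["frame"])
h=cv2.cvtColor(c["frame"],cv2.COLOR_BGR2HSV);P=pts(c)
m=((h[...,0]<6)|(h[...,0]>175))&(h[...,1]>150)&(h[...,2]>90)
m&=(P[...,2]>.078)&(P[...,2]<.1)
p=P[m];print(len(p),np.median(p,0).round(4),((p.min(0)+p.max(0))/2).round(4),(p.max(0)-p.min(0)).round(4))
print(cv2.minEnclosingCircle((p[:,:2]*1000).astype(np.float32)))
E
```

```text
t 2.15 pos [ 0.4245 -0.0599  0.2546] turn first [-0.002 -0.    -0.005] then shift [-54.6  -6.   54.6] f [-0.3  0.4  0.1] open 0.995 grip 0.0 q [-0.42 -0.17  1.95 -0.    1.36 -0.9 ]
1076 [ 0.4438 -0.1106  0.0842] [ 0.4444 -0.1116  0.0823] [0.0397 0.0395 0.0085]
((444.0654602050781, -111.84014129638672), 20.26861000061035)
```

View pics/d.png

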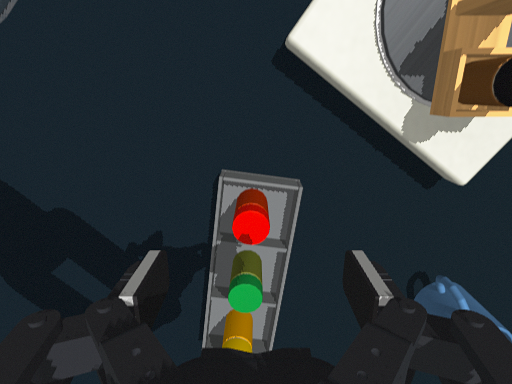

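The wrist view shows the red cap at (251,217), in the end compartment between the open fingers' lines, and two-view agreement puts it at (0.444, -0.1115) with its top at about 0.085. I'll descend with a stop above for a check, then close.

Request:
jog_arm:
  series:
    - [[-18,-2,10,0,0,-0.005,85],[-19,-2,20,0,0,0,85],[-18,-2,25,0,0,0,85],[0,0,30,0,0,0,85],[0,0,25,0,0,0,85],[0,0,10,0,0,0,85],[0,0,5,0,0,0,85],[0,0,0,0,0,0,85],[0,0,0,0,0,0,85],[0,0,0,0,0,0,85]]

```text
time_s: 3.2
eef_pos: [0.4454, -0.1073, 0.1323]
eef_rot: [0.001, 0.515, 0.857, 0.0]
wrist_force: [0.8, 0.7, 0.6]
opening: 1.0
grasp_force: 0.0
```

```bash
python3 go.py 0.4442 -0.1115 0.061 27.7
```

```text
t 3.2 pos [ 0.4454 -0.1073  0.1323] turn first [0.001 0.002 0.006] then shift [-3.2 -3.  71.3] f [0.8 0.7 0.6] open 1.0 grip 0.0 q [-0.5   0.07  2.   -0.    1.08 -0.99]
```

Request:
jog_arm:
  series:
    - [[-3,-3,10,0,0,0.005,85],[0,0,20,0,0,0,85],[0,0,20,0,0,0,85],[0,0,13,0,0,0,85],[0,0,8,0,0,0,85],[0,0,0,0,0,0,85],[0,0,0,0,0,0,60],[0,0,0,0,0,0,45],[0,0,0,0,0,0,30],[0,0,0,0,0,0,20]]

```text
time_s: 4.2
eef_pos: [0.4439, -0.1114, 0.0608]
eef_rot: [0.001, 0.517, 0.856, -0.0]
wrist_force: [0.2, -0.4, 4.5]
opening: 0.453
grasp_force: 59.7
```

Request:
jog_arm:
  series:
    - [[0,0,0,0,0,0,20],[0,0,0,0,0,0,20],[0,0,0,0,0,0,20],[0,0,0,0,0,0,20],[0,0,0,0,0,0,20],[0,0,0,0,0,0,20],[0,0,0,0,0,0,20],[0,0,0,0,0,0,20],[0,0,0,0,0,0,20],[0,0,0,0,0,0,20]]

```text
time_s: 5.2
eef_pos: [0.4439, -0.1114, 0.0608]
eef_rot: [0.001, 0.517, 0.856, -0.0]
wrist_force: [-1.1, 0.3, 6.7]
opening: 0.454
grasp_force: 59.7
```

```bash
python3 go.py 0.4442 -0.1115 0.061 27.7
```

```text
t 5.2 pos [ 0.4439 -0.1114  0.0608] turn first [0.001 0.001 0.001] then shift [-0.3  0.2 -0.2] f [-1.1  0.3  6.7] open 0.454 grip 59.7 q [-0.51  0.2   2.03 -0.    0.91 -0.99]
```

Request:
jog_arm:
  series:
    - [[0,0,-8,0,0,0,20],[0,0,-20,0,0,0,20],[0,0,-30,0,0,0,20],[0,0,-30,0,0,0,20],[0,0,-30,0,0,0,20],[0,0,-30,0,0,0,20],[0,0,-30,0,0,0,20],[0,0,-20,0,0,0,20],[0,0,-2,0,0,0,20],[0,0,0,0,0,0,20]]

```text
time_s: 6.2
eef_pos: [0.4431, -0.111, 0.2599]
eef_rot: [0.0, 0.517, 0.856, 0.0]
wrist_force: [0.4, -0.2, -1.0]
opening: 0.454
grasp_force: 60.4
```

Request:
jog_arm:
  series:
    - [[10,10,0,0,0,0,20],[15,20,0,0,0,0,20],[20,25,0,0,0,0,20],[25,30,0,0,0,0,20],[25,30,0,0,0,0,20],[20,30,0,0,0,0,20],[20,25,0,0,0,0,20],[15,20,0,0,0,0,20],[10,15,0,0,0,0,20],[0,5,0,0,0,0,20]]

```text
time_s: 7.2
eef_pos: [0.5543, 0.1297, 0.2582]
eef_rot: [-0.001, 0.516, 0.856, -0.001]
wrist_force: [0.2, 0.1, -0.7]
opening: 0.461
grasp_force: 60.5
```

```bash
python3 go.py 0.507 0.2256 0.26 27.7
python3 - <<'E'
from h import *
c=ctrl.camera("wrist");pickle.dump(c,open("w2.pkl","wb"));cv2.imwrite("pics/e.png",c["frame"])
h=cv2.cvtColor(c["frame"],cv2.COLOR_BGR2HSV);P=pts(c)
w=(h[...,0]>8)&(h[...,0]<25)&(h[...,1]>60)&(h[...,2]>90)&(np.linalg.norm(P[...,:2]-[.5375,.168],axis=-1)<.13)
q=P[w&(P[...,2]>.08)&(P[...,2]<.1)];print(len(q),np.median(q[:,2]),cv2.minAreaRect((q[:,:2]*1000).astype(np.float32)))
q=P[w&(P[...,2]>.165)&(P[...,2]<.19)];print(len(q),np.median(q[:,2]),cv2.minAreaRect((q[:,:2]*1000).astype(np.float32)))
E
```

```text
t 7.2 pos [0.5543 0.1297 0.2582] turn first [-0.002 -0.001  0.002] then shift [106.9   2.7  -1.8] f [ 0.2  0.1 -0.7] open 0.461 grip 60.5 q [ 0.02  0.16  1.61  0.    1.37 -0.46]
2556 0.08819077795310487 ((536.4786987304688, 170.79873657226562), (58.15156936645508, 185.19143676757812), 27.667829513549805)
1347 0.17410373204980145 ((537.2059326171875, 170.20401000976562), (49.53522491455078, 12.436676025390625), 27.68841552734375)
```

View pics/e.png

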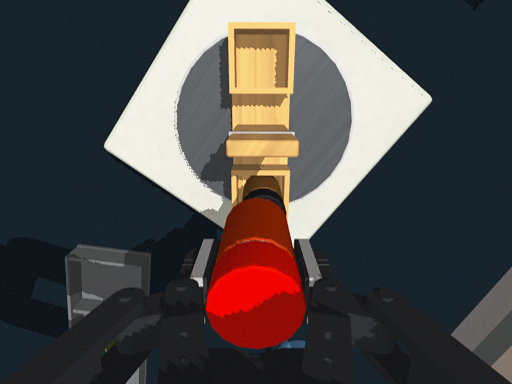

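The caddy sits centred in the wrist view: empty pocket at (262,58), handle board top at (262,148), jar held between the pads. I'll move over the pocket and check the jar's offset in the hand.

Request:
jog_arm:
  series:
    - [[8,3,0,0,0,0.002,20],[15,0,0,0,0,0,20],[18,0,0,0,0,0,20],[18,0,0,0,0,0,20],[18,0,0,0,0,0,20],[15,0,0,0,0,0,20],[10,0,0,0,0,0,20],[7,0,0,0,0,0,20],[0,0,0,0,0,0,20],[0,0,0,0,0,0,20]]

```text
time_s: 8.25
eef_pos: [0.507, 0.226, 0.26]
eef_rot: [0.0, 0.518, 0.855, -0.0]
wrist_force: [0.7, -0.2, -0.8]
opening: 0.455
grasp_force: 60.5
```

```bash
python3 go.py 0.5068 0.2278 0.118 27.7
python3 - <<'E'
from h import *
o=ctrl.get_obs();q=np.array(o["eef_rot"]);T=R.from_quat(q[[1,2,3,0]]).as_matrix()
for n in("wrist","top","side"):
    c=ctrl.camera(n)
    h=cv2.cvtColor(c["frame"],cv2.COLOR_BGR2HSV);P=(pts(c)-o["eef_pos"])@T*1000
    m=((h[...,0]<8)|(h[...,0]>172))&(h[...,1]>130)&(h[...,2]>50)&(np.linalg.norm(P,axis=-1)<90)
    p=P[m]
    if len(p)<20: print(n,len(p)); continue
    for lo,hi in((-35,-10),(-30,-22),(-20,-5),(22,34),(34,46),(46,60)):
        k=p[(p[:,2]>lo)&(p[:,2]<hi)]
        if len(k)>8: print(n,lo,hi,len(k),k.min(0).round(1),k.max(0).round(1))
    if n=="side": cv2.imwrite("pics/f.png",cv2.resize(c["frame"][60:230,150:350],None,fx=3,fy=3))
E
```

```text
t 8.25 pos [0.507 0.226 0.26 ] turn first [ 0.     0.    -0.001] then shift [  1.6   0.7 142. ] f [ 0.7 -0.2 -0.8] open 0.455 grip 60.5 q [ 0.21  0.13  1.65 -0.    1.37 -0.28]
wrist -35 -10 7977 [-21.3 -21.1 -25.4] [ 19.4  20.  -10. ]
wrist -30 -22 6599 [-21.3 -20.4 -25.4] [ 19.1  19.1 -22. ]
wrist -20 -5 1527 [-12.1 -21.1 -20. ] [19.4 20.  -5. ]
wrist 22 34 465 [  5.8 -18.9  22. ] [19.  17.9 34. ]
wrist 34 46 371 [  5.8 -18.8  34. ] [19.1 17.8 46. ]
wrist 46 60 175 [  5.3 -18.9  46. ] [18.9 17.9 53.5]
top 0
side -35 -10 65 [-24.1 -26.4 -33.2] [ 15.4  18.2 -10.1]
side -30 -22 38 [-24.1 -23.1 -27.7] [ 15.4  18.2 -22.2]
side -20 -5 29 [-24.7 -18.  -18.3] [-10.9   9.8  -5.5]
side 22 34 35 [-25.  -20.7  22.3] [ 5.9  2.9 33.8]
side 34 46 36 [-25.2 -21.9  34. ] [ 9.8  6.7 45.8]
side 46 60 25 [-23.2 -23.8  46.6] [ 8.2 -2.8 54.1]
```

View pics/f.png

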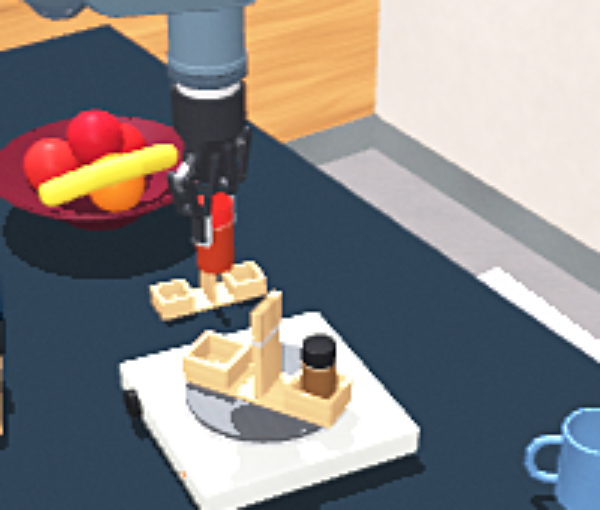

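The side crop shows the jar held upright at (215,235) above the empty pocket (216,355). It sits about 1 mm off in the hand along tool x, so I'll shift by +2.5 and +1 mm and descend.

Request:
jog_arm:
  series:
    - [[2.5,1,8,0,0,0,20],[0,0,20,0,0,0,20],[0,0,20,0,0,0,20],[0,0,20,0,0,0,20],[0,0,20,0,0,0,20],[0,0,10,0,0,0,20],[0,0,4,0,0,0,20],[0,0,0,0,0,0,20],[0,0,0,0,0,0,20],[0,0,0,0,0,0,20]]

```text
time_s: 9.4
eef_pos: [0.5073, 0.2291, 0.1591]
eef_rot: [0.001, 0.518, 0.855, 0.001]
wrist_force: [-0.8, -0.1, -1.9]
opening: 0.458
grasp_force: 60.5
```

```bash
python3 go.py 0.5068 0.2278 0.118 27.7
python3 - <<'E'
from h import *
c=ctrl.camera("wrist");h=cv2.cvtColor(c["frame"],cv2.COLOR_BGR2HSV);P=pts(c)
w=(h[...,0]>8)&(h[...,0]<25)&(h[...,1]>60)&(h[...,2]>90)&(np.linalg.norm(P[...,:2]-[.507,.228],axis=-1)<.06)&(P[...,2]>.082)&(P[...,2]<.1)
a=np.radians(117.7);A=np.array([[np.cos(a),np.sin(a)],[-np.sin(a),np.cos(a)]])
q=(P[w][:,:2]-[.5068,.2278])@A.T*1000;print(len(q),np.percentile(q,[1,50,99],axis=0).round(1),np.median(P[w][:,2]))
cv2.imwrite("pics/g.png",c["frame"])
E
```

```text
t 9.4 pos [0.5073 0.2291 0.1591] turn first [ 0.002  0.001 -0.001] then shift [-0.9 -1.  41.1] f [-0.8 -0.1 -1.9] open 0.458 grip 60.5 q [ 0.21  0.24  1.73  0.    1.17 -0.27]
1816 [[-19.5 -28.7]
 [ 22.    0.9]
 [ 29.1  28.9]] 0.08820764395997466
```

View pics/g.png

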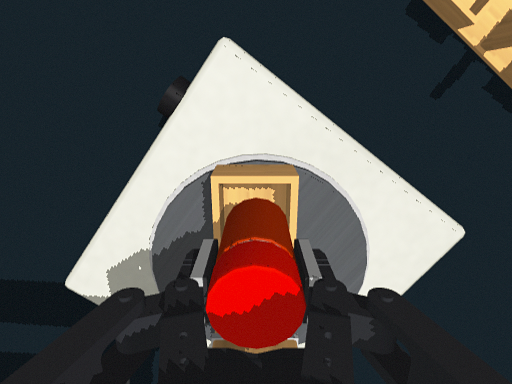

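The jar is centred over the pocket, whose walls show evenly either side at (217,200) and (295,200). Lowering slowly.

Request:
jog_arm:
  series:
    - [[0,-0.7,6,0,0,0,20],[0,0,8,0,0,0,20],[0,0,8,0,0,0,20],[0,0,8,0,0,0,20],[0,0,5,0,0,0,20],[0,0,3,0,0,0,20],[0,0,2,0,0,0,20],[0,0,0,0,0,0,20],[0,0,0,0,0,0,20],[0,0,0,0,0,0,20]]

```text
time_s: 10.45
eef_pos: [0.5062, 0.2287, 0.1184]
eef_rot: [0.0, 0.518, 0.855, 0.0]
wrist_force: [-0.5, -0.4, -1.8]
opening: 0.457
grasp_force: 60.5
```

Request:
jog_arm:
  series:
    - [[0,0,0.5,0,0,0,20],[0,0,0,0,0,0,20],[0,0,0.5,0,0,0,20],[0,0,0,0,0,0,20],[0,0,0,0,0,0,20],[0,0,0,0,0,0,20],[0,0,0,0,0,0,20],[0,0,0,0,0,0,20],[0,0,0,0,0,0,20],[0,0,0,0,0,0,20]]

```text
time_s: 11.45
eef_pos: [0.5059, 0.2286, 0.117]
eef_rot: [-0.0, 0.518, 0.855, -0.0]
wrist_force: [-0.2, 0.4, -1.2]
opening: 0.453
grasp_force: 60.5
```

```bash
python3 go.py 0.5068 0.2278 0.116 27.7
```

```text
t 11.45 pos [0.5059 0.2286 0.117 ] turn first [-0.    -0.    -0.001] then shift [-1.1  0.4  1. ] f [-0.2  0.4 -1.2] open 0.453 grip 60.5 q [ 0.21  0.29  1.76 -0.    1.09 -0.27]
```

Still no contact, so I'll go on in half-millimetre steps.

Request:
jog_arm:
  series:
    - [[0,0,0.5,0,0,0,20],[0,0,0,0,0,0,20],[0,0,0.5,0,0,0,20],[0,0,0,0,0,0,20],[0,0,0,0,0,0,20],[0,0,0,0,0,0,20],[0,0,0,0,0,0,20],[0,0,0,0,0,0,20],[0,0,0,0,0,0,20],[0,0,0,0,0,0,20]]

```text
time_s: 12.45
eef_pos: [0.506, 0.2287, 0.1168]
eef_rot: [0.0, 0.518, 0.855, 0.0]
wrist_force: [-2.1, -1.1, 6.5]
opening: 0.453
grasp_force: 61.5
```

Contact is at about 7 N, so the jar is on the floor of the pocket. I'll open slowly and retreat straight up.

Request:
jog_arm:
  series:
    - [[0,0,0,0,0,0,40],[0,0,0,0,0,0,43],[0,0,0,0,0,0,48],[0,0,0,0,0,0,56],[0,0,0,0,0,0,66],[0,0,0,0,0,0,70],[0,0,0,0,0,0,70],[0,0,-4,0,0,0,70],[0,0,-10,0,0,0,70],[0,0,-15,0,0,0,70]]

```text
time_s: 13.45
eef_pos: [0.5055, 0.2285, 0.1454]
eef_rot: [-0.0, 0.518, 0.855, -0.0]
wrist_force: [0.3, 0.4, 0.3]
opening: 0.818
grasp_force: 0.0
```

Request:
jog_arm:
  series:
    - [[0,0,-20,0,0,0,70],[0,0,-25,0,0,0,70],[0,0,-25,0,0,0,60],[0,0,-25,0,0,0,50],[0,0,-20,0,0,0,40],[0,0,-15,0,0,0,40],[0,0,0,0,0,0.1,40],[0,0,0,0,0,0.14,40],[0,0,0,0,0,0.14,40],[0,0,0,0,0,0.14,40]]

```text
time_s: 14.45
eef_pos: [0.5058, 0.2286, 0.2758]
eef_rot: [0.0, 0.722, 0.691, 0.0]
wrist_force: [-0.8, 0.3, 0.7]
opening: 0.469
grasp_force: 0.0
```

```bash
python3 go.py 0.537 0.1703 0.25 -62.3; python3 go.py 0.537 0.1703 0.25 117.7
```

```text
t 14.45 pos [0.5058 0.2286 0.2758] turn first [ 0.    -0.     1.044] then shift [ 0.5 66.1 25.8] f [-0.8  0.3  0.7] open 0.469 grip 0.0 q [ 0.21  0.11  1.63 -0.    1.4   0.25]
t 14.45 pos [0.5058 0.2286 0.2758] turn first [ 0.    -0.     1.044] then shift [ 0.5 66.1 25.8] f [-0.8  0.3  0.7] open 0.469 grip 0.0 q [ 0.21  0.11  1.63 -0.    1.4   0.25]
```

Request:
jog_arm:
  series:
    - [[0,0,0,0,0,0.13,40],[0,0,0,0,0,0.13,40],[0,0,0,0,0,0.13,40],[0,0,0,0,0,0.13,40],[0,0,0,0,0,0.13,40],[0,0,0,0,0,0.13,40],[0,0,0,0,0,0.13,40],[0,0,0,0,0,0.134,40],[0,0,0,0,0,0,40],[0,0,0,0,0,0,40]]

```text
time_s: 15.45
eef_pos: [0.5059, 0.2286, 0.2754]
eef_rot: [-0.0, 0.97, 0.244, 0.0]
wrist_force: [0.2, -0.7, 0.3]
opening: 0.469
grasp_force: 0.0
```

Request:
jog_arm:
  series:
    - [[-10,15,-4,0,0,0,40],[-20,20,0,0,0,0,40],[-20,20,0,0,0,0,40],[-20,11,0,0,0,0,40],[-10,0,0,0,0,0,40],[0,0,0,0,0,0,40],[0,0,0,0,0,0,40],[0,0,0,0,0,0,40],[0,0,0,0,0,0,40],[0,0,0,0,0,0,40]]

```text
time_s: 16.45
eef_pos: [0.4664, 0.1332, 0.2789]
eef_rot: [-0.0, 0.97, 0.242, -0.0]
wrist_force: [0.0, -1.0, -0.7]
opening: 0.468
grasp_force: 0.0
```

```bash
python3 - <<'E'
from h import *
c=ctrl.camera("wrist");cv2.imwrite("pics/i.png",c["frame"])
h=cv2.cvtColor(c["frame"],cv2.COLOR_BGR2HSV);P=pts(c)
w=(h[...,0]>8)&(h[...,0]<25)&(h[...,1]>60)&(h[...,2]>90)&(np.linalg.norm(P[...,:2]-[.5375,.168],axis=-1)<.13)
for lo,hi in((.082,.1),(.165,.185)):
    q=P[w&(P[...,2]>lo)&(P[...,2]<hi)];print(len(q),np.median(q[:,2]).round(4),cv2.minAreaRect((q[:,:2]*1000).astype(np.float32)))
m=((h[...,0]<6)|(h[...,0]>175))&(h[...,1]>150)&(h[...,2]>90)&(P[...,2]>.13)&(P[...,2]<.16)
p=P[m];print("red cap",len(p),((p.min(0)+p.max(0))/2).round(4),np.median(p[:,2]))
E
python3 go.py 0.537 0.1703 0.161 -62.3
```

```text
2108 0.0882 ((537.1293334960938, 170.1374053955078), (57.873931884765625, 188.2994384765625), 27.69978141784668)
1222 0.1742 ((537.1796264648438, 169.8359832763672), (48.758609771728516, 11.75944709777832), 27.678600311279297)
red cap 1995 [0.5071 0.227  0.1368] 0.14022583661927773
t 16.5 pos [0.4664 0.1331 0.2789] turn first [-0.     0.     0.006] then shift [ 7.980e+01 -1.000e-01  1.179e+02] f [ 0.4  0.4 -1.5] open 0.469 grip 0.0 q [ 0.03 -0.05  1.79  0.    1.4   1.11]
```

View pics/i.png

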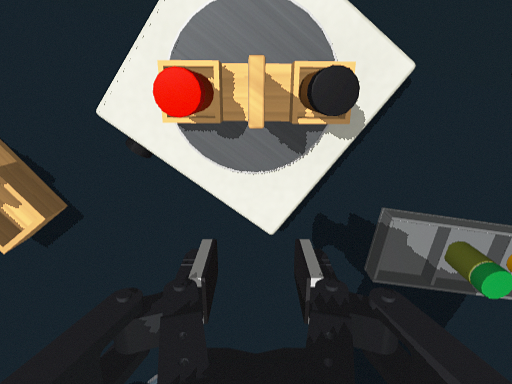

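Both jars stand upright in the caddy, red at (183,91) and black at (332,91), with the handle board between them at (257,90). The red cap's top at 0.140 means it is seated. Moving over the handle.

Request:
jog_arm:
  series:
    - [[10,0,0,0,0,0.006,40],[18,0,0,0,0,0,40],[20,0,0,0,0,0,40],[18,0,0,0,0,0,40],[10,0,10,0,0,0,40],[4,0,20,0,0,0,40],[0,0,20,0,0,0,40],[0,0,10,0,0,0,40],[0,0,0,0,0,0,40],[0,0,0,0,0,0,40]]

```text
time_s: 17.5
eef_pos: [0.5375, 0.1701, 0.2195]
eef_rot: [0.0, 0.971, 0.239, 0.0]
wrist_force: [0.5, 0.5, 0.5]
opening: 0.468
grasp_force: 0.0
```

```bash
python3 go.py 0.5371 0.1701 0.161 -62.3
```

```text
t 17.5 pos [0.5375 0.1701 0.2195] turn first [ 0.    -0.    -0.001] then shift [-0.4 -0.2 58.5] f [0.5 0.5 0.5] open 0.468 grip 0.0 q [0.1  0.18 1.67 0.   1.29 1.18]
```

Request:
jog_arm:
  series:
    - [[0,0,6,0,0,0,40],[0,0,12,0,0,0,40],[0,0,14,0,0,0,40],[0,0,12,0,0,0,40],[0,0,9,0,0,0,40],[0,0,5,0,0,0,40],[0,0,0,0,0,0,40],[0,0,0,0,0,0,40],[0,0,0,0,0,0,30],[0,0,0,0,0,0,22]]

```text
time_s: 18.5
eef_pos: [0.5375, 0.17, 0.1616]
eef_rot: [0.0, 0.971, 0.239, 0.001]
wrist_force: [-0.7, 0.2, 0.3]
opening: 0.26
grasp_force: 0.0
```

Request:
jog_arm:
  series:
    - [[0,0,0,0,0,0,16],[0,0,0,0,0,0,12],[0,0,0,0,0,0,8],[0,0,0,0,0,0,4],[0,0,0,0,0,0,0],[0,0,0,0,0,0,0],[0,0,0,0,0,0,0],[0,0,0,0,0,0,0],[0,0,0,0,0,0,0],[0,0,0,0,0,0,0]]

```text
time_s: 19.5
eef_pos: [0.5372, 0.1702, 0.1614]
eef_rot: [-0.0, 0.971, 0.239, 0.0]
wrist_force: [-2.4, 1.8, 6.0]
opening: 0.134
grasp_force: 59.6
```

```bash
python3 go.py 0.5371 0.1701 0.161 -62.3
```

```text
t 19.5 pos [0.5372 0.1702 0.1614] turn first [-0.    -0.001 -0.001] then shift [-0.2  0.   0.4] f [-2.4  1.8  6. ] open 0.134 grip 59.6 q [0.1  0.25 1.71 0.   1.18 1.18]
```

Gripped at the handle. Lifting gently.

Request:
jog_arm:
  series:
    - [[0,0,-1,0,0,0,0],[0,0,-2,0,0,0,0],[0,0,-4,0,0,0,0],[0,0,-6,0,0,0,0],[0,0,-8,0,0,0,0],[0,0,-9,0,0,0,0],[0,0,-10,0,0,0,0],[0,0,-10,0,0,0,0],[0,0,-10,0,0,0,0],[0,0,-10,0,0,0,0]]

```text
time_s: 20.5
eef_pos: [0.5372, 0.17, 0.2321]
eef_rot: [0.0, 0.971, 0.239, 0.0]
wrist_force: [-0.3, 0.1, -5.2]
opening: 0.13
grasp_force: 58.4
```

Request:
jog_arm:
  series:
    - [[0,0,-10,0,0,0,0],[0,0,-10,0,0,0,0],[0,0,-10,0,0,0,0],[0,0,-10,0,0,0,0],[0,0,-9,0,0,0,0],[0,0,-8,0,0,0,0],[0,0,-6,0,0,0,0],[0,0,-4,0,0,0,0],[0,0,-2,0,0,0,0],[0,0,0,0,0,0,0]]

```text
time_s: 21.5
eef_pos: [0.5371, 0.17, 0.3]
eef_rot: [0.0, 0.971, 0.239, -0.0]
wrist_force: [-0.3, -0.3, -5.0]
opening: 0.13
grasp_force: 58.4
```

Request:
jog_arm:
  series:
    - [[0,0,0,0,0,0,0],[0,0,0,0,0,0,0],[0,0,0,0,0,0,0],[0,0,0,0,0,0,0],[0,0,0,0,0,0,0],[0,0,0,0,0,0,0],[0,0,0,0,0,0,0],[0,0,0,0,0,0,0],[0,0,0,0,0,0,0],[0,0,0,0,0,0,0]]

```text
time_s: 22.5
eef_pos: [0.5371, 0.17, 0.3]
eef_rot: [0.0, 0.971, 0.239, -0.0]
wrist_force: [0.4, 0.2, -3.7]
opening: 0.129
grasp_force: 58.4
```

```bash
python3 go.py 0.5371 0.1701 0.291 -62.3
python3 - <<'E'
from h import *
c=ctrl.camera("side");cv2.imwrite("pics/j.png",cv2.resize(c["frame"],(768,576)))
c=ctrl.camera("wrist");h=cv2.cvtColor(c["frame"],cv2.COLOR_BGR2HSV);P=pts(c)
w=(h[...,0]>8)&(h[...,0]<25)&(h[...,1]>60)&(h[...,2]>90)&(np.linalg.norm(P[...,:2]-[.5375,.17],axis=-1)<.13)&(P[...,2]>.15)
a=np.radians(117.7);x=(P[...,:2]-[.5371,.1701])@[np.cos(a),np.sin(a)];y=(P[...,:2]-[.5371,.1701])@[-np.sin(a),np.cos(a)]
z=P[...,2]; print("z range",np.percentile(z[w],[1,50]))
for s in(1,-1):
    k=w&(x*s>.055)&(np.abs(y)<.032); r=z[k]; top=np.percentile(r,95) if k.any() else 0
    kk=k&(z>top-.006); print(s,kk.sum(),np.median(z[kk]))
    A=np.c_[x[kk],y[kk],np.ones(kk.sum())]; 
k=w&(np.abs(x)>.055)&(z>.195)&(z<.235); A=np.c_[x[k],y[k],np.ones(k.sum())]
print("slopes x,y deg, rim z",np.linalg.lstsq(A,z[k],rcond=None)[0]*[57.3,57.3,1],k.sum())
E
```

```text
t 22.5 pos [0.5371 0.17   0.3   ] turn first [-0.     0.    -0.001] then shift [ 0.1 -0.1  9. ] f [ 0.4  0.2 -3.7] open 0.129 grip 58.4 q [ 0.1   0.12  1.58 -0.    1.45  1.18]
z range [0.19675798 0.21978646]
1 840 0.22664127687628766
-1 904 0.22682253705654756
slopes x,y deg, rim z [-0.21706933 -0.77673996  0.217526  ] 3288
```

View pics/j.png

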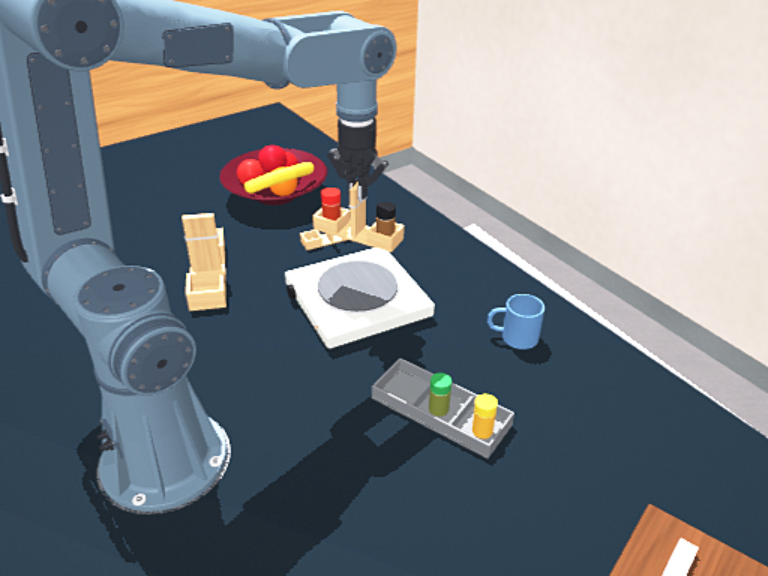

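The caddy hangs level above the plate, near (358,225), with both jars in it. Its two rims read 0.2266 and 0.2268, which puts the underside about 0.138 m above the plate. Green, yellow and mug are where they were, so I'm handing in.

```bash
python3 -c "
from bench import ctrl
print(ctrl.hand_in())"
```

```text
the job is handed in; nothing more can be done
None
```

The red-capped jar is upright in the caddy's empty pocket, and the arm is holding the caddy by its handle, level and still with both jars in it, about 13.8 cm above the hob plate; I handed the job in at about 22.6 s (no verdict was returned).

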